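# Clamp the work stand to the T-slot plate

### The job

Fasten the loose work stand to the T-slot plate with the four-lobe-knob T-bolt from the rack: pass its head lengthwise through the stand's clamping slot into the plate's slot below, turn it square so that it catches under the lips, then tighten the knob clockwise until it is firmly hand-tight without forcing it. Leave the stand where it stands, disturb nothing else, and let go at the end.

Things in the scene. Friction and masses are not known exactly. Their poses are not given: they have to be found in the camera images.
- plate: Steel T-slot plate on the bench, 180 x 260 x 24 mm, fixed. Origin: centre of its underside; top at z = 24. Two T-slots run along its y axis over its whole length, at x = -45 and +45. Each: mouth 15 mm wide through lips 6 mm thick (z 18 to 24), undercut 23.4 mm wide, 12 mm high (z 6 to 18).
- stand: Work stand standing loose on the plate, its locating keys in one of the T-slots (either one), about 0.85 kg: metal foot 70 x 170 x 10 mm; at y = -45 a green rubber block 60 mm in diameter, 38 mm high, with a small casting on it (top at z = 62); at y = +45 an oblong clamping slot with a steel seat round it. Origin: centre of the foot's underside, on the plate's top; y along the T-slot.
- clamp_slot (a point): Centre of the stand's clamping slot at the level of the foot's top face. The slot, 16 mm wide (x) and 44 mm long (y), goes through the foot (10 mm) and lies over the T-slot. Round it lies a steel seat 44 x 58 mm that stands 1 to 4 mm above the foot (seats of different thickness are fitted; which one is not known): the knob's flange comes to rest on it. Axes as the stand's.
- rack: Wooden bolt rack, fixed, 190 x 60 x 42 mm, left or right of the plate. Origin: centre of its underside. Pockets 29 x 17 mm, 36 mm deep, at x = -60, 0, +60; three T-bolts hang in them by their flanges, upright, in any order: one with the black four-lobe knob (wanted), a longer one with a hexagon nut, a short one with a ball knob. Their heads lie along the rack's x.
- bolt: The T-bolt wanted, 64 mm long, 0.17 kg with knob. Origin: centre of the head's underside; z up the shank. Head 22.4 (x) x 13 (y) x 7 mm: it passes a slot only with x along the slot. Two diagonal corners are cut: in the undercut it turns clockwise (from above) about 95 to 105 degrees from lengthwise, then stops on the walls. Shank 10 mm; a dark groove in its top end lies along the head.
- knob: Black four-lobe clamping knob on that bolt, with a steel flange 32 mm in diameter, 3 mm thick. Origin: on the bolt's axis at the flange's underside, 27.5 to 28.3 mm above the head's underside; z up. Lobes at heights 12 to 30 mm, 40 mm across two lobes; 32 mm across along its x or its y axis, where each pad bears on two lobes. It starts turned by up to 0.3 rad against the head.
- model_holder: Bystander: round steel model holder 68 mm in diameter with a white plaster tooth model, 42 mm tall, standing on the plate's other T-slot. Origin: centre of its underside.
- long_bolt: Bystander: the longer T-bolt (85 mm) with the hexagon nut, in the rack. Origin: underside of its head.
- ball_bolt: Bystander: the short T-bolt with the ball knob, in the rack. Origin: underside of its head.
- pliers: Bystander: pliers with orange handles, lying on the far side of the bench.
- handpiece: Bystander: metal grinding handpiece with a small brown disc, lying on the far side of the bench.
- paste_jar: Bystander: amber jar with a steel cap, 56 mm in diameter, 55 mm tall.
- disc_dish: Bystander: white bowl, 90 mm in diameter, 22 mm high.
- knob_mid (a point): Point on the knob's axis 21 mm above the flange's underside, half-way up the lobes. Clockwise turning draws the flange to the head, 1.27 mm per radian. The thread is stiff (0.03 N m): the knob takes the bolt round with it until the head stops, then screws down. With the flange on the seat and the head square the bolt can be lifted 0.5 to 4.3 mm: the play to take up.
- bolt_top (a point): Top end of the bolt's shank. When the play is taken up (the head bears with a few N), about 1.5 rad more makes the knob firmly hand-tight: a clamping force of about 58 N, rising some 4.5 N per 0.1 rad (under 40 N is slack, over 76 N is forced). Its turning moment is then 0.5 to 0.9 N m while it turns, less once the hand stops; during the play under 0.2 N m. It stays where it is left.
Mind the look-alikes: they are no part of the job. Leave any purple look-alike of the bolt alone.

How it is judged:
On the way, in this order (a step that is already met when the one before it is completed fails the run):
1. the bolt's head has gone down through the stand's clamping slot and lies in the undercut of the T-slot (z of bolt in the frame of plate below 0.0125 m and horizontal distance between bolt and clamp_slot below 0.018 m), for 0.1 s.
2. in the undercut, the head has been turned square to the slot (within 20 degrees) (all of step 1 and angle between the x axis of bolt and the x axis of plate, either way round below 0.35 rad), for 0.1 s.
At the end, for the whole second after the job is handed in: Head in the T-slot undercut below the clamping slot, square to the slot within 20 degrees; the flange presses on the stand with 40 to 76 N, the head on the plate with over 35 N; the stand is flat, within 8 mm and 3.4 degrees of its place; all at rest and released (all of step 2 and contact force between bolt and stand between 40 and 76 N and contact force between bolt and plate above 35 N and distance of stand from where it was at the start of the episode below 0.008 m and angle between the y axis of stand and the y axis of plate, either way round below 0.06 rad and angle between stand's own z axis and vertical below 0.05 rad and linear speed of each of stand, bolt below 0.01 m/s); the robot touches nothing.
It fails at once if the knob was forced, or the bolt pressed down hard: more than 80 N between bolt (with knob) and stand (contact force between bolt and stand above 80 N).
It fails at once if the stand was shoved more than 12 mm (distance of stand from where it was at the start of the episode above 0.012 m).
It fails at once if the fingers pressed on the stand with more than 30 N (contact force between the fingers and stand above 30 N).
It fails at once if another thing was disturbed (moved more than 25 mm) (distance of any of model_holder, long_bolt, ball_bolt, pliers, handpiece, paste_jar, disc_dish from where it was at the start of the episode above 0.025 m).
It also fails if it takes over 64 s, if anything falls off the work surface, if the arm or the gripper's body presses on something with over 40 N, if the wrist force passes 120 N, or if a joint passes its speed limit or range.

### The arm

A 6-joint arm with a two-finger parallel gripper is mounted at the origin on the work surface. World frame = base frame: x ahead of the robot, y to its left, z up, the work surface at z = 0. Lengths are in m, angles in rad, forces in N, time in s.
With the tool pointing down it reaches from about 0.35 to 0.85 m from the base axis. Payload 8.1 kg.
Tool frame: the origin (TCP) lies at the very end of the fingers, on their centre line; the grasp point (between the pads) lies 19 mm behind it; z points along the fingers, y is the line along which they close (so a half turn about z gives the same grasp; the last joint's range is limited). The gripper opens to 93 mm and grips with 3 to 60 N. Pads are 15 mm wide; open, the fingers measure 128 mm over their backs; the gripper's body (75 mm by 188 mm) begins 65 mm behind the grasp point.
Start: joints at [1.119, 0.13, 1.488, -0, 1.523, -0.085], TCP at [0.215, 0.56, 0.182] pointing down, gripper open.
Joint ranges: [-2.96, 2.96], [-0.89, 2.26], [0.02, 2.5], [-1.34, 4.48], [0, 2.73], [-2.66, 2.66]. Speed limits (rad/s): [2.39, 2.39, 2.79, 3.14, 3.14, 3.14].

### API

Orientations are given as a rotation vector (axis times angle).
In Python, from plant import monitor, eyes, ticket gives the robot as it stands.
- The arm moves only by the tool arm_command, never from a script. Its argument "deltas" is a list that holds one entry, the list of rows, each a list of 6 numbers: the shift along the world's x, y, z in cm, then the turn, a rotation vector about the world's x, y, z in degrees. In form: [[[tx, ty, tz, rx, ry, rz], ...]]. A call has 1 to 12 rows; each row shifts and turns the commanded pose from where the row before left it; what a row does not reach is not made up. A row lasts 1/12 s, in which the tool goes at most 41.7 mm and 7.16 degrees, less where a joint would pass 70% of its speed; a pose out of reach is approached as far as the arm can. A call is refused whole if a number of a shift passes 4.17 or a number of a turn 7.16, either way. A call with a gripper value outside its range is refused whole. "gripper" is the opening, from -1 (shut) to 1 (fully open), set as the call begins (left out, the last holds). The fingers move at their own pace and stop on an object; "squeeze" is the grip in N (left out, the last holds). Time passes only in rows, so rows that do not move let the fingers close. It gives the time, the measured TCP pose, the force, the opening and the grip force at its end, in the units of the state.
- monitor.read_state(): the state, without advancing time (a new reading comes with each control period).
- eyes.read_camera(name): name is "scene" or "top" or "wrist"; returns the picture (384x512x3 uint8, blue, green, red); there is no depth.
- eyes.camera_model(name): a dict with "fx", "fy", "cx", "cy" (pixels), "rvec" (rotation vector, rad) and "tvec" (3), from world to camera coordinates, as OpenCV has them. Camera axes: x right, y down, z forward; pixel columns grow to the right and rows downward; lengths in m; the calibration is good to about 2 mm. The wrist camera is an equidistant fisheye: a pixel r from the principal point sees the ray r / f radians off the axis. A picture is of the moment at which its call begins: read the wrist's pose just before it. camera_model takes no time and is no camera call; for the wrist camera it gives the pose at the moment of the call.
- ticket.close_job(): hands the job in; it is judged then, once.
The state is a dict: "t": time; "q": joint angles; "dq": joint speeds; "joint_torque": joint torques, N m; "tool_pos": TCP position; "orientation": TCP orientation; "force": force on the tool from outside, world axes, zero at the start; "wrist_torque": the same for the moment, N m; "opening": finger opening in m; "gripper_force": force on a finger pad.
Only numpy, scipy, OpenCV 4.12 (cv2) and the standard library are available. Lean on these libraries where they do the work, as an engineer would, in place of code of your own. Each camera call takes 0.05 s, during which the arm holds its last target. There are 200 camera calls.

## Working session

There is one attempt and no reset: what is moved stays moved. The work goes in short steps, Python scripts to look and compute and a tool call to move; the robot and the scene stay as the last step left them, time stands still between calls to the robot, and variables do not carry over. Pictures are saved under pics/ and viewed, at most 10 in all, crops included, and the job is handed in when it is done.

Besides the shell and the picture viewer there is one more tool, called after "Emit:" as name(argument=value, ...) on one line, values as JSON. arm_command: Moves the arm, as the interface text tells. Its arguments: {"type":"object","properties":{"deltas":{"type":"array"},"gripper":{"type":"number"},"squeeze":{"type":"number"}},"required":["deltas"]}

```bash
mkdir -p pics; ls; cat > h.py <<'E'
import numpy as np, cv2
from plant import monitor, eyes, ticket
def cam(n):
    m=eyes.camera_model(n); R=cv2.Rodrigues(np.array(m['rvec'],float))[0]; return m,R,np.array(m['tvec'],float).ravel()
def px2w(n,u,v,z,c=None):
    m,R,t=c or cam(n); x=(u-m['cx'])/m['fx']; y=(v-m['cy'])/m['fy']
    if n=='wrist':
        r=np.hypot(x,y); d=np.array([x/r*np.sin(r),y/r*np.sin(r),np.cos(r)]) if r>1e-9 else np.array([0,0,1.])
    else: d=np.array([x,y,1.])
    d=R.T@d; o=-R.T@t; return o+d*(z-o[2])/d[2]
def w2px(n,P,c=None):
    m,R,t=c or cam(n); p=R@np.array(P,float)+t
    if n=='wrist':
        r=np.hypot(p[0],p[1]); a=np.arctan2(r,p[2]); s=a/max(r,1e-9); x,y=p[0]*s,p[1]*s
    else: x,y=p[0]/p[2],p[1]/p[2]
    return np.array([m['cx']+m['fx']*x,m['cy']+m['fy']*y])
def shot(n,f,box=None,k=1):
    c=cam(n); im=eyes.read_camera(n); np.savez('pics/'+f+'.npz',im=im)
    if box: im=im[box[1]:box[3],box[0]:box[2]]
    if k!=1: im=cv2.resize(im,None,fx=k,fy=k,interpolation=cv2.INTER_CUBIC)
    cv2.imwrite('pics/'+f+'.png',im); return c,im
E
python3 - <<'E'
from h import *
a=shot('scene','s1')[1];b=shot('top','t1')[1]; 
cv2.imwrite('pics/both.png',cv2.resize(np.vstack([a,b]),None,fx=.78,fy=.78))
for n in('scene','top'):
    m,R,t=cam(n); print(n,m['fx'],m['cx'],m['cy'],-R.T@t,R.round(2).tolist())
s=monitor.read_state();print(s)
E
```

```text
pics
scene 406.2769280119271 258.7242688187125 190.06798545100426 [ 1.09511604 -0.10768109  0.86462508] [[0.24, 0.97, -0.02], [0.81, -0.21, -0.55], [-0.53, 0.12, -0.84]]
top 491.5770562068837 248.46609779194083 188.00076943598447 [ 0.31709327 -0.01402704  1.43613111] [[0.08, -1.0, 0.0], [-0.97, -0.08, -0.21], [0.21, 0.01, -0.98]]
{'t': 0.1, 'q': array([ 1.11861539e+00,  1.31094726e-01,  1.48916841e+00, -6.30624556e-06,
        1.52299925e+00, -8.54060622e-02]), 'dq': array([-8.50074464e-05, -4.03198110e-04, -4.37937588e-03, -1.28000291e-04,
       -2.70787468e-03, -2.58494500e-04]), 'joint_torque': array([ 1.32821286e-03, -5.61343038e+01, -4.93094087e+01,  7.70263933e-02,
        2.92349397e-02, -1.12293637e-05]), 'tool_pos': array([0.21489703, 0.55958032, 0.18148805]), 'orientation': array([-5.72824336e-01, -3.08848223e+00,  2.53090431e-03]), 'force': array([-0.09336686, -0.47966092,  0.04038682]), 'wrist_torque': array([-0.05344305, -0.01038109,  0.00888639]), 'gripper_force': 0.0, 'opening': 0.09300243485566966}
```

View pics/t1.png

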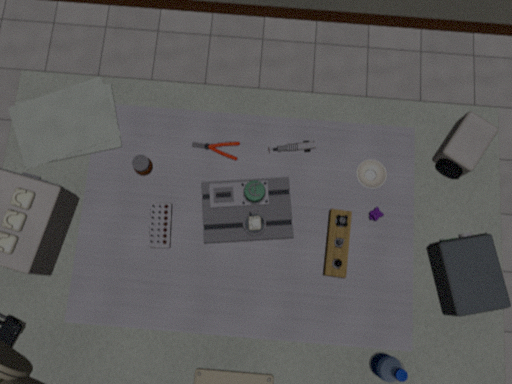

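View pics/s1.png

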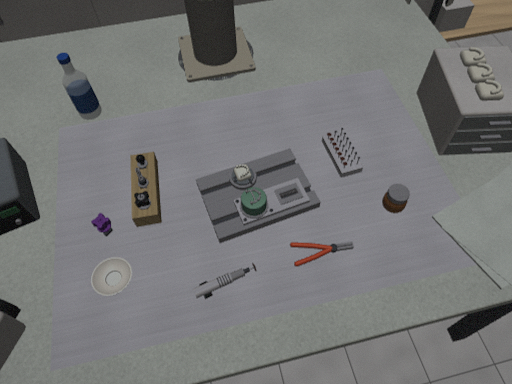

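Top view: the plate is centred at ~(247,210). The stand on its far slot has its green block at (255,190) and its clamping slot at (222,194). The rack is at ~(338,243), holding things at (342,220), (339,242) and (338,263). A purple look-alike lies at (376,214) and is off limits. The dark lobed one at (342,220) seems to be the wanted bolt, so I'll enlarge it to confirm.

```bash
python3 - <<'E'
from h import *
t=np.load('pics/t1.npz')['im'];s=np.load('pics/s1.npz')['im']
a=cv2.resize(t[170:250,195:305],None,fx=3.6,fy=3.6,interpolation=2)
b=cv2.resize(t[203:283,318:368],None,fx=3.6,fy=3.6,interpolation=2)
c=cv2.resize(s[145:225,120:170],None,fx=3.6,fy=3.6,interpolation=2)
im=np.hstack([a,b,c]);im=cv2.convertScaleAbs(im,alpha=1.5,beta=15);print(im.shape);cv2.imwrite('pics/z.png',im)
for n,(u,v),z in [('knob',(342,220),.06),('mid',(339,242),.05),('near',(338,263),.05)]: print(n,px2w('top',u,v,z))
for p in [(201,181),(290,177),(293,238),(203,243)]: print(px2w('top',*p,.024))
print('slot',px2w('top',222,194,.034),'block',px2w('top',255,189,.062))
E
```

```text
(288, 756, 3)
knob [ 0.54478118 -0.26764684  0.06      ]
mid [ 0.48312529 -0.26358339  0.05      ]
near [ 0.42423063 -0.26324654  0.05      ]
[0.63282336 0.14499573 0.024     ]
[ 0.66642733 -0.11578352  0.024     ]
[ 0.48697407 -0.13574213  0.024     ]
[0.45163465 0.12080971 0.024     ]
slot [0.59694721 0.07905819 0.034     ] block [ 0.61360221 -0.01547732  0.062     ]
```

View pics/z.png

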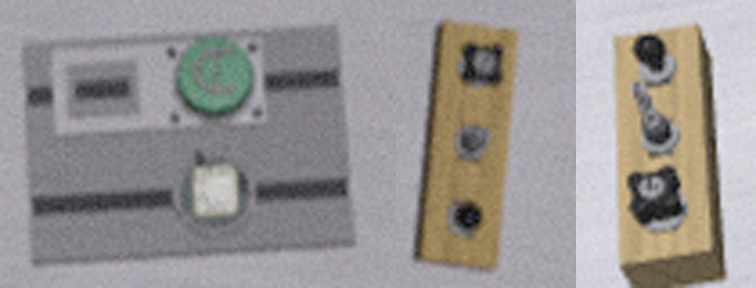

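The crop confirms it: the bolt at top pixel (342,220) has four black lobes. The middle one at (339,242) is the long hexagon-nut bolt, and the near one at (338,263) has the ball knob.

```bash
python3 - <<'E'
from h import *
s=monitor.read_state();R=cv2.Rodrigues(s['orientation'])[0];print(R.round(3))
m,Rc,t=cam('wrist');print(m['fx'],m['cx'],m['cy']);C=-Rc.T@t;print('cam pos in tool',R.T@(C-s['tool_pos']),'axes',(R.T@Rc.T).round(2))
# refine rack from colour: wood
im=np.load('pics/t1.npz')['im'];c=cam('top');hsv=cv2.cvtColor(im,cv2.COLOR_BGR2HSV)
k=((hsv[...,1]>60)&(hsv[...,0]>10)&(hsv[...,0]<30)).astype(np.uint8);k[:, :315]=0;k[:,365:]=0;k[:200]=0;k[285:]=0
p=np.argwhere(k)[:,::-1].astype(np.float32);print(len(p));r=cv2.minAreaRect(p);print(r);print([px2w('top',*q,.042,c).round(4) for q in cv2.boxPoints(r)])
E
```

```text
[[-0.933  0.359 -0.001]
 [ 0.359  0.933 -0.002]
 [ 0.    -0.002 -1.   ]]
297.3186396354542 255.99438197381497 188.34354465045604
cam pos in tool [ 0.06817316  0.00058665 -0.20211124] axes [[ 0.   -0.97 -0.25]
 [ 1.    0.   -0.  ]
 [ 0.   -0.25  0.97]]
1231
((337.36474609375, 242.98770141601562), (22.452863693237305, 67.08698272705078), 5.19442892074585)
[array([ 0.3872, -0.2247,  0.042 ]), array([ 0.578 , -0.2329,  0.042 ]), array([ 0.5773, -0.2974,  0.042 ]), array([ 0.3867, -0.2873,  0.042 ])]
```

Emit:
arm_command(deltas=[[[1.4, -3.8, 0.3, 0, 0, 0], [1.4, -3.8, 0.3, 0, 0, 0], [1.4, -3.8, 0.3, 0, 0, 0], [1.4, -3.8, 0.3, 0, 0, 0], [1.4, -3.8, 0.3, 0, 0, 0], [1.4, -3.8, 0.3, 0, 0, 0], [1.4, -3.8, 0.3, 0, 0, 0], [1.4, -3.8, 0.3, 0, 0, 0], [1.4, -3.8, 0.3, 0, 0, 0], [1.4, -3.8, 0.3, 0, 0, 0], [1.4, -3.8, 0, 0, 0, 0], [1.4, -3.8, 0, 0, 0, 0]]])

```text
t: 1.1
tool_pos: [0.3833, 0.1022, 0.2126]
orientation: [0.572, 3.088, 0.0]
force: [0.5, 0.5, 0.4]
opening: 0.0929
gripper_force: 0.0
```

Emit:
arm_command(deltas=[[[1.45, -3.3, -0.6, 0, 0, 1.6], [1.45, -3.3, -0.6, 0, 0, 1.6], [1.45, -3.3, -0.6, 0, 0, 1.6], [1.45, -3.3, -0.6, 0, 0, 1.6], [1.45, -3.3, -0.6, 0, 0, 1.6], [1.45, -3.3, -0.6, 0, 0, 1.6], [1.45, -3.3, -0.7, 0, 0, 1.6], [1.45, -3.3, -0.8, 0, 0, 1.6], [1.45, -3.3, -0.8, 0, 0, 1.6], [1.45, -3.3, -0.8, 0, 0, 1.6], [1.4, -3.6, -0.8, 0, 0, 2.0], [0, 0, 0, 0, 0, 0]]])

```text
t: 2.1
tool_pos: [0.5411, -0.2667, 0.1325]
orientation: [-0.085, -3.135, -0.002]
force: [-0.0, 0.7, -0.4]
opening: 0.0932
gripper_force: 0.0
```

```bash
python3 - <<'E'
from h import *
s=monitor.read_state();print(s['t'],s['tool_pos'],s['q'])
c,im=shot('wrist','w1'); print('pred knob px',w2px('wrist',[.542,-.264,.072],c),w2px('wrist',s['tool_pos'],c))
p=w2px('wrist',[.542,-.264,.072],c).astype(int)
x0=max(p[0]-65,0);y0=max(p[1]-65,0)
cr=cv2.convertScaleAbs(cv2.resize(im[y0:y0+130,x0:x0+130],None,fx=4,fy=4,interpolation=2),alpha=1.4)
cv2.imwrite('pics/w1c.png',cr);print(x0,y0)
E
```

```text
2.1 [ 0.54113168 -0.26666696  0.13251953] [-5.41636284e-01  1.72078559e-01  1.53382223e+00 -1.76408098e-03
  1.44078434e+00 -2.05820380e+00]
pred knob px [258.32368841 190.71751217] [255.23279617 210.76950769]
193 125
```

View pics/w1c.png

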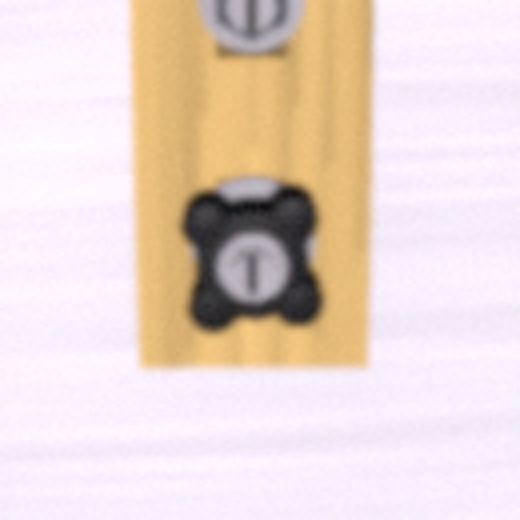

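The crop shows the four-lobe knob hanging in the end pocket. Its lobes are at crop (207,215), (295,207), (212,307) and (302,300), turned about 5° against the fingers. The shank end with its groove mark is at (253,268), and the long bolt is at the top, clear of it.

```bash
python3 - <<'E'
from h import *
c=cam('wrist');L=[(207,215),(295,207),(212,307),(302,300)]
W=np.array([px2w('wrist',193+u/4,125+v/4,.070,c) for u,v in L]);print(W.round(4),W.mean(0))
a=W[1]-W[0]+W[3]-W[2];b=W[2]-W[0]+W[3]-W[1]
print(np.degrees(np.arctan2(a[1],a[0])),np.degrees(np.arctan2(b[1],b[0])))
print('shank',px2w('wrist',193+253/4,125+268/4,.078,c))
# rack edges left/right at z .042
for u,v in [(135,100),(141,365),(367,365),(370,100)]: print(px2w('wrist',193+u/4,125+v/4,.042,c))
R=cv2.Rodrigues(monitor.read_state()['orientation'])[0];print('yaw y',np.degrees(np.arctan2(R[1,1],R[0,1])), R[:,2])
E
```

```text
[[ 0.5305 -0.2731  0.07  ]
 [ 0.5298 -0.2529  0.07  ]
 [ 0.5525 -0.2734  0.07  ]
 [ 0.552  -0.2523  0.07  ]] [ 0.5412145  -0.26293899  0.07      ]
91.75578515945058 0.44366080710528805
shank [ 0.54155917 -0.26321128  0.078     ]
[ 0.50618526 -0.29058962  0.042     ]
[ 0.57564775 -0.29444967  0.042     ]
[ 0.57898542 -0.23518862  0.042     ]
[ 0.50944268 -0.23213559  0.042     ]
yaw y 86.81715226252491 [-0.00489143  0.00233705 -0.99998531]
```

Emit:
arm_command(deltas=[[[0, 0.37, -2.5, 0, 0, 4.2], [0, 0, -2.5, 0, 0, 0], [0, 0, -2.5, 0, 0, 0], [0, 0, -1.1, 0, 0, 0], [0, 0, 0, 0, 0, 0]]])

```text
t: 2.57
tool_pos: [0.5396, -0.256, 0.0481]
orientation: [0.033, -3.136, -0.005]
force: [-0.7, 1.3, -0.6]
opening: 0.0929
gripper_force: 0.0
```

Emit:
arm_command(deltas=[[[0, 0, 0, 0, 0, 0], [0, 0, 0, 0, 0, 0], [0, 0, 0, 0, 0, 0], [0, 0, 0, 0, 0, 0], [0, 0, 0, 0, 0, 0], [0, 0, 0, 0, 0, 0], [0, 0, 0, 0, 0, 0], [0, 0, 0, 0, 0, 0]]], gripper=-1, squeeze=40)

```text
t: 3.23
tool_pos: [0.5422, -0.2583, 0.0515]
orientation: [-0.032, 3.141, -0.0]
force: [-0.0, 0.7, 0.6]
opening: 0.0443
gripper_force: 0.0
```

Emit:
arm_command(deltas=[[[-0.05, -0.47, 0, 0, 0, 0], [0, 0, -0.5, 0, 0, 0], [0, 0, 0, 0, 0, 0], [0, 0, 0, 0, 0, 0], [0, 0, 0, 0, 0, 0]]], gripper=0.1)

```text
t: 3.65
tool_pos: [0.5414, -0.2628, 0.0461]
orientation: [0.032, -3.141, -0.001]
force: [0.3, 0.1, -0.1]
opening: 0.0508
gripper_force: 0.0
```

Emit:
arm_command(deltas=[[[0, 0, 0, 0, 0, 0], [0, 0, 0, 0, 0, 0], [0, 0, 0, 0, 0, 0], [0, 0, 0, 0, 0, 0], [0, 0, 0, 0, 0, 0], [0, 0, 0, 0, 0, 0]]], gripper=-1)

```text
t: 4.15
tool_pos: [0.5417, -0.2629, 0.0465]
orientation: [-0.033, 3.141, -0.0]
force: [-0.4, 0.6, -0.4]
opening: 0.016
gripper_force: 0.0
```

```bash
python3 - <<'E'
from h import *
c,im=shot('wrist','w2',(130,100,390,295),3)
s=monitor.read_state();print(s['opening'],s['gripper_force'],w2px('wrist',s['tool_pos'],c))
E
```

```text
0.011590212560709828 0.0 [255.20647946 210.68050823]
```

View pics/w2.png

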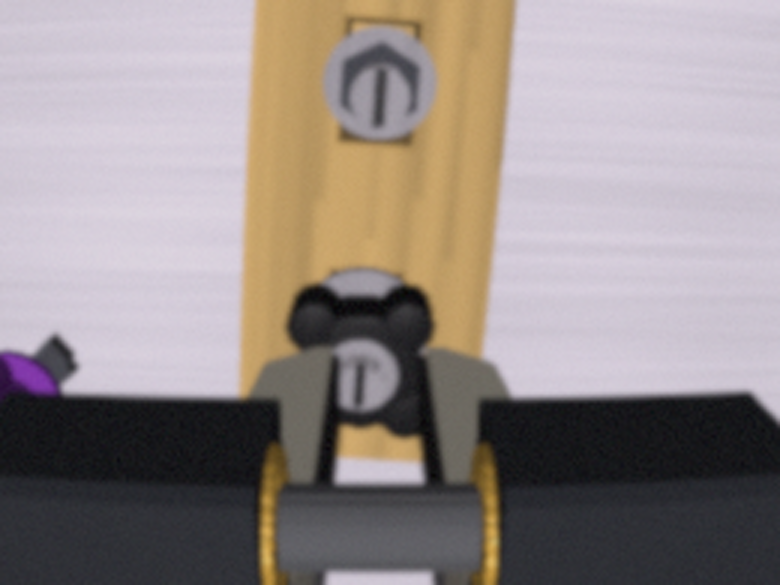

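```bash
python3 - <<'E'
from h import *
c=cam('wrist');s=monitor.read_state();print(s['t'],s['opening'],s['gripper_force'],s['tool_pos'])
f=lambda u,v,z:px2w('wrist',130+u/3,100+v/3,z,c).round(4)
print('shank',f(367,375,.078),'lobes',f(316,315,.07),f(405,315,.07), 'far right lobe',f(403,413,.07))
for z in(.045,.065,.072,.09,.1): print(z,'tips corners',f(332,350,z),f(425,350,z))
R=cv2.Rodrigues(s['orientation'])[0]
for dz in (0,-.019,-.04):
  for dx in(.0075,-.0075): print(dz,dx,(w2px('wrist',s['tool_pos']+R@[dx,0.008,dz],c)-[130,100])*3)
E
```

```text
4.2 0.011590212560709828 0.0 [ 0.54165566 -0.26287704  0.04644994]
shank [ 0.5404 -0.2646  0.078 ] lobes [ 0.5302 -0.2756  0.07  ] [ 0.5298 -0.2569  0.07  ] far right lobe [ 0.5523 -0.2566  0.07  ]
0.045 tips corners [ 0.547  -0.2733  0.045 ] [ 0.5465 -0.2508  0.045 ]
0.065 tips corners [ 0.5398 -0.2724  0.065 ] [ 0.5393 -0.2521  0.065 ]
0.072 tips corners [ 0.5372 -0.2721  0.072 ] [ 0.5368 -0.2525  0.072 ]
0.09 tips corners [ 0.5308 -0.2712  0.09  ] [ 0.5304 -0.2537  0.09  ]
0.1 tips corners [ 0.5272 -0.2707  0.1   ] [ 0.5268 -0.2543  0.1   ]
0 0.0075 [409.42064334 302.03276492]
0 -0.0075 [408.77186002 361.4713406 ]
-0.019 0.0075 [412.37154115 327.19605118]
-0.019 -0.0075 [411.5472561  391.37532779]
-0.04 0.0075 [416.32480758 361.10365424]
-0.04 -0.0075 [415.22230629 431.25039214]
```

Emit:
arm_command(deltas=[[[0, 0, 0, 0, 0, 0]]])

```text
t: 4.28
tool_pos: [0.5417, -0.2629, 0.0465]
orientation: [-0.033, 3.141, -0.0]
force: [-0.4, -0.2, -1.2]
opening: 0.0046
gripper_force: 0.0
```

```bash
python3 - <<'E'
from h import *
s=monitor.read_state();p=w2px('scene',s['tool_pos']);print(p,w2px('scene',s['tool_pos']+[0,0,.04]),w2px('scene',[.5414,-.263,.042]))
x0,y0=int(p[0])-60,int(p[1])-75;print(x0,y0)
c,im=shot('scene','s2',(x0,y0,x0+120,y0+110),5);print(monitor.read_state()['opening'])
for P in (s['tool_pos'],s['tool_pos']+[0,0,.04]):
    q=(w2px('scene',P)-[x0,y0])*5; cv2.circle(im,tuple(int(v) for v in q),4,(0,0,255),1)
cv2.imwrite('pics/s2.png',im)
E
```

```text
[145.38247152 202.50760216] [141.0111701  193.40842132] [145.80111325 203.3923308 ]
85 127
0.0026037563040307407
```

View pics/s2.png

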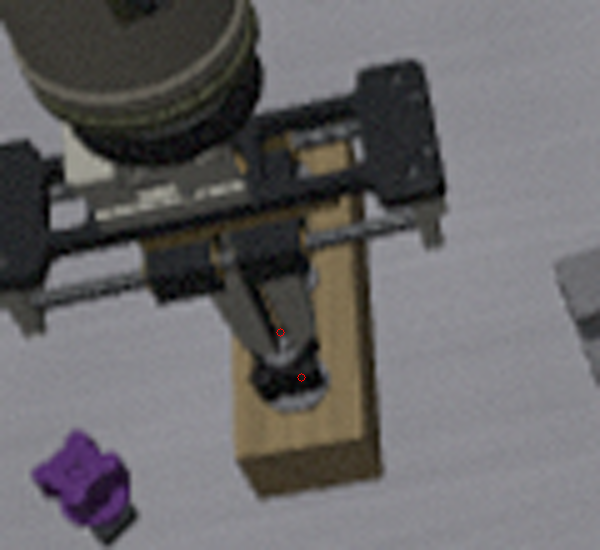

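The scene crop shows the fingers shut above the knob, with the tips at about (285,350), although the reported TCP (red dot at 301,377) is 30 mm lower. So the real fingertips end short of the stated TCP. I'll probe gently to measure this.

Emit:
arm_command(deltas=[[[0, 0, -0.1, 0, 0, 0], [0, 0, -0.1, 0, 0, 0], [0, 0, 0, 0, 0, 0]]])

```text
t: 4.58
tool_pos: [0.5415, -0.2628, 0.0441]
orientation: [0.033, -3.141, -0.0]
force: [-0.6, 0.2, -0.2]
opening: 0.0006
gripper_force: 0.0
```

Emit:
arm_command(deltas=[[[0, 0, -0.1, 0, 0, 0], [0, 0, -0.1, 0, 0, 0], [0, 0, 0, 0, 0, 0]]])

```text
t: 4.83
tool_pos: [0.5416, -0.2629, 0.0422]
orientation: [0.032, -3.141, -0.0]
force: [-0.1, 0.0, 0.3]
opening: 0.0003
gripper_force: 0.0
```

Emit:
arm_command(deltas=[[[0, 0, -0.1, 0, 0, 0], [0, 0, -0.1, 0, 0, 0], [0, 0, 0, 0, 0, 0]]])

```text
t: 5.08
tool_pos: [0.5423, -0.2632, 0.0419]
orientation: [-0.033, 3.14, -0.001]
force: [-2.0, 2.3, 8.1]
opening: 0.0007
gripper_force: 4.0
```

Emit:
arm_command(deltas=[[[0, 0, -0.1, 0, 0, 0], [0, 0, -0.1, 0, 0, 0], [0, 0, 0, 0, 0, 0]]])

```text
t: 5.33
tool_pos: [0.5431, -0.2635, 0.0416]
orientation: [-0.033, 3.139, -0.002]
force: [-5.5, 3.3, 17.6]
opening: 0.0006
gripper_force: 8.7
```

```bash
python3 - <<'E'
from h import *
s=monitor.read_state();print(s['force'],s['wrist_torque'],s['tool_pos'])
c,im=shot('wrist','w3',(190,130,340,270),3)
d,im2=shot('scene','s3',(105,150,185,210),6)
h=max(im.shape[0],im2.shape[0]);pad=lambda a:cv2.copyMakeBorder(a,0,h-a.shape[0],0,0,0)
im3=cv2.resize(np.hstack([pad(im),pad(im2)]),None,fx=.85,fy=.85);print(im3.shape)
cv2.imwrite('pics/j3.png',im3)
E
```

```text
[-5.49726082  3.29934415 17.64183765] [ 0.74303741  0.94805113 -0.0490444 ] [ 0.54314634 -0.2635338   0.04163145]
(357, 790, 3)
```

View pics/j3.png

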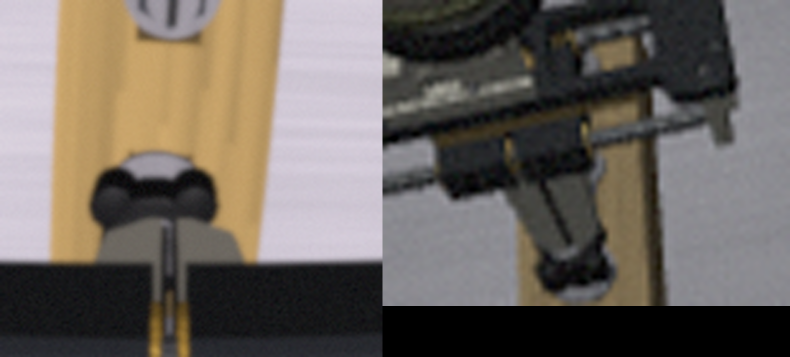

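```bash
python3 - <<'E'
from h import *
for z in (.042,.045,.06,.078,.1): print(z,w2px('scene',[.5414,-.263,z]), (w2px('scene',[.5414,-.263,z])-[120,145])*3.6+[576,0])
E
```

```text
0.042 [145.80111325 203.3923308 ] [668.8840077  210.21239088]
0.045 [145.48621708 202.73688624] [667.75038147 207.85279045]
0.06 [143.88678527 199.407729  ] [661.99242697 195.8678244 ]
0.078 [141.91080728 195.29480502] [654.8789062  181.06129807]
0.1 [139.40756969 190.08440999] [645.86725088 162.30387597]
```

The left view (wrist) and right view (scene) show the shut fingertips standing on the shank end, whose top is at z = 0.078. Contact came at reported z ≈ 0.042, so the true fingertips are about 36 mm above the reported TCP. From here I subtract that. I'll go up, open, and come down to reported z ≈ 0.0105.

Emit:
arm_command(deltas=[[[0, 0, 0.8, 0, 0, 0], [0, 0, 0.7, 0, 0, 0], [0, 0, 0, 0, 0, 0], [0, 0, 0, 0, 0, 0], [0, 0, 0, 0, 0, 0], [0, 0, 0, 0, 0, 0], [0, 0, 0, 0, 0, 0], [0, 0, 0, 0, 0, 0]]], gripper=0.2)

```text
t: 6.1
tool_pos: [0.5413, -0.2627, 0.0529]
orientation: [0.032, -3.141, -0.001]
force: [0.8, -0.3, -0.1]
opening: 0.0492
gripper_force: 0.0
```

Emit:
arm_command(deltas=[[[0, 0, -0.8, 0, 0, 0], [0, 0, -0.8, 0, 0, 0], [0, 0, -0.8, 0, 0, 0], [0, 0, 0, 0, 0, 0]]])

```text
t: 6.43
tool_pos: [0.5399, -0.2619, 0.0264]
orientation: [0.032, -3.138, -0.003]
force: [0.0, 0.8, -1.1]
opening: 0.0555
gripper_force: 0.0
```

Clear so far. Now the rest of the way down, then close.

Emit:
arm_command(deltas=[[[0, 0, -0.6, 0, 0, 0], [0, 0, -0.6, 0, 0, 0], [0, 0, -0.6, 0, 0, 0], [0, 0, 0, 0, 0, 0], [0, 0, 0, 0, 0, 0]]])

```text
t: 6.85
tool_pos: [0.5412, -0.2627, 0.0108]
orientation: [0.032, -3.14, -0.001]
force: [-0.7, -0.4, -0.4]
opening: 0.0557
gripper_force: 0.0
```

Emit:
arm_command(deltas=[[[0, 0, 0, 0, 0, 0], [0, 0, 0, 0, 0, 0], [0, 0, 0, 0, 0, 0], [0, 0, 0, 0, 0, 0], [0, 0, 0, 0, 0, 0]]], gripper=-1)

```text
t: 7.27
tool_pos: [0.5422, -0.2641, 0.0123]
orientation: [-0.032, 3.14, -0.003]
force: [0.3, -4.2, 2.0]
opening: 0.0293
gripper_force: 36.9
```

Emit:
arm_command(deltas=[[[0, 0, 0, 0, 0, 0], [0, 0, 0.5, 0, 0, 0], [0, 0, 0.8, 0, 0, 0], [0, 0, 1, 0, 0, 0], [0, 0, 1, 0, 0, 0], [0, 0, 1, 0, 0, 0], [0, 0, 1, 0, 0, 0], [0, 0, 1, 0, 0, 0], [0, 0, 1, 0, 0, 0], [0, 0, 0.7, 0, 0, 0], [0, 0, 0, 0, 0, 0], [0, 0, 0, 0, 0, 0]]])

```text
t: 8.27
tool_pos: [0.5421, -0.263, 0.092]
orientation: [-0.033, 3.14, -0.001]
force: [0.1, 0.2, -1.4]
opening: 0.0286
gripper_force: 38.7
```

```bash
python3 - <<'E'
from h import *
s=monitor.read_state();print(s['t'],s['tool_pos'],s['force'],s['opening'],s['gripper_force'],s['q'])
c,im=shot('wrist','w4',(190,110,320,230),3)
p=w2px('scene',s['tool_pos']+[0,0,.036]).astype(int);x0,y0=p[0]-45,p[1]-40;print(x0,y0)
d,im2=shot('scene','s4',(x0,y0,x0+90,y0+90),4)
a=np.load('pics/w1.npz')['im'] 
cv2.imwrite('pics/j4.png',np.hstack([im,im2]))
E
```

```text
8.2667 [ 0.54206086 -0.26300473  0.09201898] [ 0.07274768  0.21142604 -1.42619306] 0.028642268738560933 38.69676852598786 [-5.36881695e-01  1.93923934e-01  1.58497538e+00  9.84772508e-05
  1.36160474e+00 -2.12846378e+00]
91 143
```

View pics/j4.png

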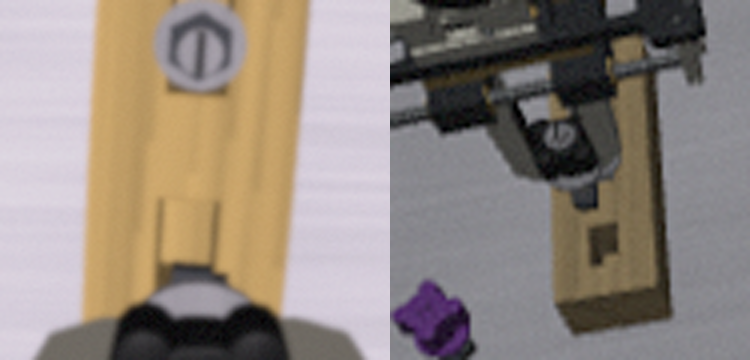

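The wrist and scene crops show the bolt lifted clear, hanging straight in the fingers with its head along the rack. The pocket is empty, and the other bolts and the purple look-alike haven't moved.

Emit:
arm_command(deltas=[[[0.2, 0, 1, 0, 0, 0], [0.4, 2.0, 1, 0, 0, -6], [0.5, 2.8, 1, 0, 0, -7], [0.5, 2.8, 0, 0, 0, -7], [0.5, 2.8, 0, 0, 0, -7], [0.5, 2.8, 0, 0, 0, -7], [0.5, 2.8, 0, 0, 0, -7], [0.5, 2.8, 0, 0, 0, -7], [0.5, 2.8, 0, 0, 0, -7], [0.5, 2.8, 0, 0, 0, -7], [0.4, 2.8, 0, 0, 0, -7], [0, 2.8, 0, 0, 0, -7]]])

```text
t: 9.37
tool_pos: [0.592, 0.0386, 0.1217]
orientation: [1.916, 2.49, 0.0]
force: [-0.0, 1.0, -1.5]
opening: 0.0291
gripper_force: 38.7
```

Emit:
arm_command(deltas=[[[0, 0, 0, 0, 0, -3.6], [0, 0, 0, 0, 0, 0], [0, 0, 0, 0, 0, 0], [0, 0, 0, 0, 0, 0], [0, 0, 0, 0, 0, 0]]])

```text
t: 9.78
tool_pos: [0.5917, 0.0362, 0.1215]
orientation: [1.985, 2.435, -0.0]
force: [-0.4, 0.3, -1.8]
opening: 0.0291
gripper_force: 38.7
```

```bash
python3 - <<'E'
from h import *
s=monitor.read_state();print(s['t'],s['tool_pos'],s['force'],s['opening'],s['q'])
R=cv2.Rodrigues(s['orientation'])[0];print('yaw',np.degrees(np.arctan2(R[1,1],R[0,1])),R[:,2])
c,im=shot('wrist','w5');print(w2px('wrist',[.597,.079,.034],c),w2px('wrist',s['tool_pos']+[0,0,.086],c))
cr=im[70:270,170:370];cv2.imwrite('pics/w5.png',cv2.convertScaleAbs(cv2.resize(cr,None,fx=3,fy=3,interpolation=2),alpha=1.5,beta=10))
E
```

```text
9.7833 [0.59167395 0.03615569 0.12148753] [-0.37327616  0.26738123 -1.77903899] 0.02906936994529796 [-2.53286179e-02  1.46426305e-01  1.58274094e+00 -1.74376318e-04
  1.41253201e+00 -2.28006272e-01]
yaw 11.614148762202477 [-1.10920727e-04 -1.69442199e-04 -9.99999979e-01]
[270.10422525 142.60982755] [255.67440646 272.93582449]
```

View pics/w5.png

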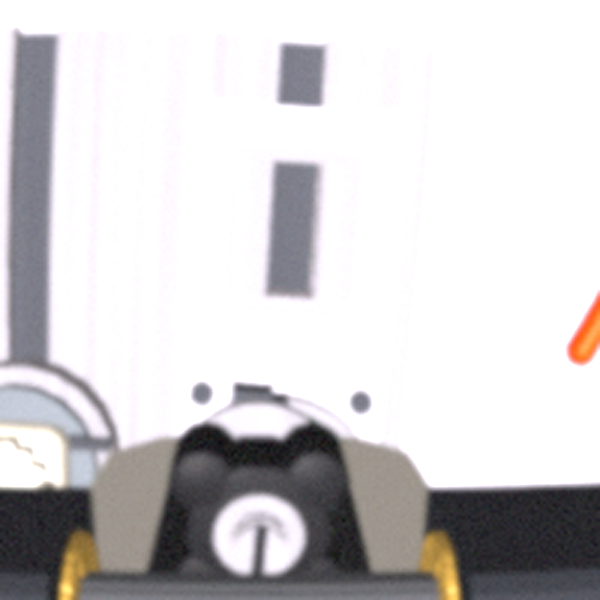

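The wrist crop shows the clamping slot as a dark rectangle with corners near (276,162), (321,164), (313,297) and (266,295). The T-slot mouth is at (302,75). The bolt's head end peeks out at (235–280,388), and the groove runs nearly vertical at (262,550). I'll measure all of these numerically.

```bash
cat > m5.py <<'E'
from h import *
c=cam('wrist');im=np.load('pics/w5.npz')['im'];g=cv2.cvtColor(im,cv2.COLOR_BGR2GRAY)
def quad(x0,y0,x1,y1,z,th):
    k=(g[y0:y1,x0:x1]<th).astype(np.uint8);n,l,st,ce=cv2.connectedComponentsWithStats(k);i=1+np.argmax(st[1:,4])
    cs=max(cv2.findContours((l==i).astype(np.uint8),0,1)[0],key=cv2.contourArea)[:,0,:].astype(float)+[x0,y0]
    W=np.array([px2w('wrist',*p,z,c)[:2] for p in cs]);r=cv2.minAreaRect((W*1000).astype(np.float32));
    yy,xx=np.nonzero(l==i);C=np.array([px2w('wrist',x+x0,y+y0,z,c)[:2] for x,y in zip(xx,yy)]);e=np.linalg.eigh(np.cov(C.T))[1][:,1]
    print(st[i],'rect',r,'mean',C.mean(0),'ang',np.degrees(np.arctan2(e[1],e[0])))
print(np.median(g[125:165,258:275]),np.median(g[130:160,230:250]))
quad(245,115,292,175,.036,110)
quad(255,75,285,112,.024,110)
# groove
x0,y0,x1,y1=244,236,274,262
k=(g[y0:y1,x0:x1]);print(k[2:26,2:30:1])
print(g[190:206,244:272])
E
python3 m5.py
```

```text
80.0 214.5
[ 14   9  17  45 606] rect ((594.5997314453125, 75.16465759277344), (13.687252044677734, 42.49192810058594), 8.108078002929688) mean [0.594546   0.07528516] ang 97.83542968685812
[  8  10  15  20 263] rect ((587.6885986328125, 125.76073455810547), (13.463468551635742, 19.362581253051758), 6.968979835510254) mean [0.5876843  0.12573661] ang 98.4352472915832
[[121 143 153 160 163 164 164 166 165 163 166 167 167 166 168 165 163 159
  152 139 117  89  63  49  40  41  37  38]
 [148 157 164 164 163 162 163 163 159 160 159 160 162 163 167 167 168 166
  163 158 145 119  88  61  45  40  41  38]
 [158 162 162 164 163 158 153 151 149 148 144 145 148 152 158 162 167 168
  166 164 157 141 117  84  56  45  39  42]
 [164 165 161 162 158 150 144 138 135 131 130 126 135 141 145 149 156 164
  167 165 161 154 137 107  72  48  45  38]
 [163 163 161 158 152 142 137 134 126 124 122 123 126 128 129 133 142 155
  162 166 165 159 148 124  89  56  41  39]
 [166 163 160 149 139 136 132 126 123 117 118 119 125 128 125 123 128 141
  153 161 163 161 155 138 107  70  47  41]
 [163 160 150 136 127 127 12
[... 3251 characters left out ...]
210 206 186 147  97  70  65  62  60  61  59  57  56  55  57  71 108 147
  170 179 180 188 200 209 212 210 212 211]
 [211 205 185 147 103  80  76  76  74  73  72  73  68  69  71  70  82  98
  113 117 123 139 164 183 191 192 199 204]
 [211 204 183 142 100  81  79  79  80  80  78  79  77  77  78  75  69  62
   59  60  70  96 123 145 151 157 165 177]
 [208 197 171 130 100  87  86  85  88  88  92  93  92  91  89  85  79  69
   60  58  64  86 118 139 142 142 145 150]
 [197 178 152 120 102 104 109 113 120 121 121 121 124 124 121 117 111 104
   93  84  84  95 124 145 154 153 152 149]
 [168 150 133 124 125 130 142 148 150 151 153 152 154 153 152 152 145 139
  130 121 109 107 120 136 150 156 159 161]]
```

```bash
cat > m6.py <<'E'
from h import *
c=cam('wrist');s=monitor.read_state();R=cv2.Rodrigues(s['orientation'])[0];tp=s['tool_pos']
f=lambda u,v,z:px2w('wrist',u,v,z,c)
a,b=f(256.7,246,.187),f(255.6,257,.187);d=a-b;print('groove ang',np.degrees(np.arctan2(d[1],d[0])))
e=f(258,197.7,.1235)-f(249,197,.1235);print('head edge ang+90',90+np.degrees(np.arctan2(e[1],e[0])))
L=f(247.7,200,.126);print('left edge in tool',R.T@(L-tp))
im=np.load('pics/w5.npz')['im'];g=cv2.cvtColor(im,cv2.COLOR_BGR2GRAY)
k=cv2.morphologyEx((g[230:266,236:280]>105).astype(np.uint8),3,np.ones((9,9)));n,l,st,ce=cv2.connectedComponentsWithStats(k);i=l[5+8,20];print(st[i])
cs=max(cv2.findContours((l==i).astype(np.uint8),0,1)[0],key=cv2.contourArea);E=cv2.fitEllipse(cs);print(E)
P=f(236+E[0][0],230+E[0][1],.187);print('shank top',P,'in tool',R.T@(P-tp))
# slot side edges per row, subpixel, world at .036 and in tool
mid=[]
for v in range(130,165,3):
    row=cv2.GaussianBlur(g,(1,5),0)[v].astype(float);x=np.arange(245,295)
    r=row[245:295];th=150;lo=np.where(r<th)[0]
    a,b=lo[0],lo[-1];xa=x[a]-(th-r[a])/(r[a-1]-r[a]);xb=x[b]+(th-r[b])/(r[b+1]-r[b])
    mid.append([(f(xa,v,.036)+f(xb,v,.036))/2,np.linalg.norm(f(xa,v,.036)-f(xb,v,.036))])
M=np.array([m[0] for m in mid]);p=np.polyfit(M[:,1],M[:,0],1);print('slot ang',90-np.degrees(np.arctan(p[0])),'width',np.mean([m[1] for m in mid]))
print('x at y=.0755',np.polyval(p,.0755))
E
python3 m6.py
```

```text
groove ang 96.52278545834592
head edge ang+90 96.9761562112704
left edge in tool [ 0.00995435 -0.00563596 -0.00453343]
[  5   5  31  26 658]
((19.85982894897461, 17.851884841918945), (25.98794937133789, 30.315956115722656), 88.75128936767578)
shank top [0.59119293 0.03884402 0.187     ] in tool [ 2.71313944e-03  5.64637412e-05 -6.55332734e-02]
slot ang 98.24360227384443 width 0.017319121024396474
x at y=.0755 0.5949698492321959
```

Emit:
arm_command(deltas=[[[0.1, 1, 0, 0, 0, 0.7], [0.12, 1.5, 0, 0, 0, 0.6], [0.1, 1.33, 0, 0, 0, 0], [0, 0, -1, 0, 0, 0], [0, 0, -1.5, 0, 0, 0], [0, 0, -1.5, 0, 0, 0], [0, 0, -1.5, 0, 0, 0], [0, 0, -1, 0, 0, 0], [0, 0, -0.7, 0, 0, 0], [0, 0, 0, 0, 0, 0], [0, 0, 0, 0, 0, 0], [0, 0, 0, 0, 0, 0]]])

```text
t: 10.83
tool_pos: [0.5956, 0.0754, 0.0504]
orientation: [1.957, 2.456, 0.001]
force: [0.8, -0.2, -1.8]
opening: 0.0295
gripper_force: 38.7
```

```bash
python3 - <<'E'
from h import *
s=monitor.read_state();print(s['t'],s['tool_pos'],s['force'])
R=cv2.Rodrigues(s['orientation'])[0];print('yaw',np.degrees(np.arctan2(R[1,1],R[0,1])))
c,im=shot('wrist','w6');p=w2px('wrist',[.594,.09,.036],c);print(p)
x0,y0=int(p[0])-45,int(p[1])-45;print(x0,y0)
cv2.imwrite('pics/w6.png',cv2.convertScaleAbs(cv2.resize(im[y0:y0+90,x0:x0+90],None,fx=6,fy=6,interpolation=2),alpha=1.3))
E
```

```text
10.8333 [0.5956211  0.07539313 0.05041755] [ 0.83046829 -0.24534621 -1.78821589]
yaw 12.884848330696828
[258.04968848 186.8840792 ]
213 141
```

View pics/w6.png

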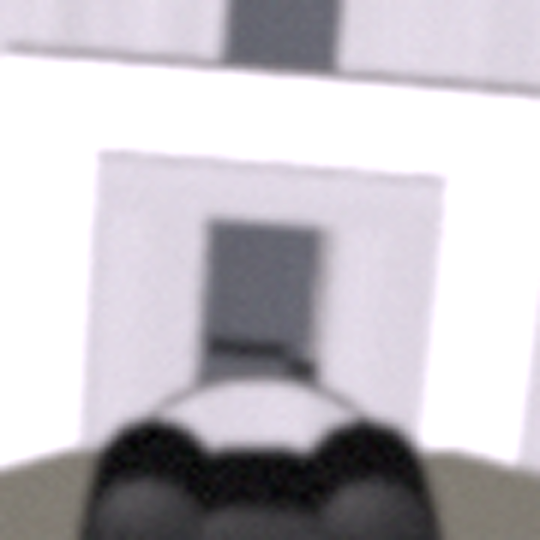

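The crop shows the slot (dark, x 207–320 at y 250) straight ahead of the head's end edge (at y ≈ 345, left corner ≈ 207). The two are parallel and nearly centred. I'll refine numerically before inserting.

```bash
python3 - <<'E'
from h import *
c=cam('wrist');s=monitor.read_state();R=cv2.Rodrigues(s['orientation'])[0];tp=s['tool_pos']
g=cv2.GaussianBlur(cv2.cvtColor(np.load('pics/w6.npz')['im'],cv2.COLOR_BGR2GRAY),(3,3),0).astype(float)
f=lambda u,v,z:R.T@(px2w('wrist',u,v,z,c)-tp)
def edges(v,x0,x1,th):
    r=g[v,x0:x1];lo=np.where(r<th)[0];a,b=lo[0],lo[-1]
    return x0+a-(th-r[a])/(r[a-1]-r[a]),x0+b+(th-r[b])/(r[b+1]-r[b])
def run(vs,z,th=115,x0=240,x1=273):
    o=[]
    for v in vs:
        a,b=edges(v,x0,x1,th);A,B=f(a,v,z),f(b,v,z);o.append([v,a,b,(A[0]+B[0])/2*1e3,A[1]*1e3,B[1]*1e3,(A[1]+B[1])*500])
    o=np.array(o);print(o.round(2));p=np.polyfit(o[:,3],o[:,6],1);print('slope deg',np.degrees(np.arctan(p[0])),'offset at tool x=0',p[1],'at 10',p[1]+10*p[0])
run(range(180,196,2),.030)
run(range(142,151,2),.024)
print(g[190:206,240:272].astype(int))
for v in(199,201): print(f(edges(v,240,273,80)[0],v,.054)*1e3)
E
```

```text
[[ 1.8000e+02  2.4746e+02  2.6587e+02  1.8510e+01 -6.4400e+00  7.7000e+00
   6.3000e-01]
 [ 1.8200e+02  2.4730e+02  2.6606e+02  1.6930e+01 -6.5600e+00  7.8600e+00
   6.5000e-01]
 [ 1.8400e+02  2.4714e+02  2.6594e+02  1.5350e+01 -6.7000e+00  7.7900e+00
   5.4000e-01]
 [ 1.8600e+02  2.4710e+02  2.6576e+02  1.3760e+01 -6.7500e+00  7.6600e+00
   4.6000e-01]
 [ 1.8800e+02  2.4691e+02  2.6544e+02  1.2170e+01 -6.9000e+00  7.4200e+00
   2.6000e-01]
 [ 1.9000e+02  2.4665e+02  2.6518e+02  1.0570e+01 -7.1100e+00  7.2300e+00
   6.0000e-02]
 [ 1.9200e+02  2.4652e+02  2.6500e+02  8.9700e+00 -7.2300e+00  7.1100e+00
  -6.0000e-02]
 [ 1.9400e+02  2.4640e+02  2.6495e+02  7.3600e+00 -7.3400e+00  7.0800e+00
  -1.3000e-01]]
slope deg 4.500784085716528 offset at tool x=0 -0.7187838603858608 at 10 0.0683709044179942
[[142.   250.7  269.04  47.18  -3.95  10.16   3.1 ]
 [144.   250.54 268.83  45.63  -4.09  10.01   2.96]
 [146.   250.44 268.58  44.07  -4.17   9.83   2.83]
 [148.   250.22 268.4   42.52  -4.34   9.7    2.68]
 [150.   249.84 268.26  40.96  -4.64   9.6    2.48]]
slope deg 5.598267885729679 offset
[... 1563 characters left out ...]
  74  73  72  71  70  70  69  69
   68  66  62  58  57  64  79 103 130 151 164 169 170 171]
 [166 166 166 163 153 133 109  91  83  81  81  80  80  80  80  80  80  79
   79  76  68  60  54  56  68  94 125 150 163 168 170 170]
 [166 166 165 161 149 129 107  92  87  88  91  92  93  94  95  96  97  96
   95  91  84  75  67  64  72  94 124 148 162 167 170 170]
 [165 164 162 156 144 126 109 101 101 106 111 116 119 120 122 123 123 123
  122 118 112 105  96  89  89 101 123 144 158 165 168 169]
 [162 158 153 147 138 127 120 120 125 132 138 143 147 148 149 150 150 150
  149 147 143 137 129 121 114 114 123 136 148 157 163 167]]
[10.34583824 -6.00814876 -3.36767642]
[ 8.89093637 -5.51804672 -3.36618523]
```

Emit:
arm_command(deltas=[[[-0.08, -0.02, -0.5, 0, 0, 0], [0, 0, -0.5, 0, 0, 0], [0, 0, -0.5, 0, 0, 0], [0, 0, -0.3, 0, 0, 0], [0, 0, -0.2, 0, 0, 0], [0, 0, 0, 0, 0, 0]]])

```text
t: 11.38
tool_pos: [0.5938, 0.0752, 0.0288]
orientation: [-1.958, -2.456, 0.001]
force: [0.6, -0.6, -1.5]
opening: 0.0291
gripper_force: 38.7
```

Emit:
arm_command(deltas=[[[0, 0, -0.2, 0, 0, 0], [0, 0, -0.2, 0, 0, 0], [0, 0, -0.2, 0, 0, 0], [0, 0, 0, 0, 0, 0]]])

```text
t: 11.72
tool_pos: [0.5939, 0.0752, 0.023]
orientation: [-1.958, -2.456, 0.0]
force: [0.7, -0.4, -2.0]
opening: 0.0295
gripper_force: 38.7
```

Emit:
arm_command(deltas=[[[0, 0, -0.2, 0, 0, 0], [0, 0, -0.2, 0, 0, 0], [0, 0, -0.2, 0, 0, 0], [0, 0, 0, 0, 0, 0]]])

```text
t: 12.05
tool_pos: [0.5942, 0.0752, 0.0172]
orientation: [1.958, 2.456, 0.0]
force: [0.8, -0.3, -2.1]
opening: 0.029
gripper_force: 38.7
```

Emit:
arm_command(deltas=[[[0, 0, -0.2, 0, 0, 0], [0, 0, -0.2, 0, 0, 0], [0, 0, -0.1, 0, 0, 0], [0, 0, 0, 0, 0, 0]]])

```text
t: 12.38
tool_pos: [0.5942, 0.0752, 0.0122]
orientation: [1.958, 2.457, 0.0]
force: [2.2, 0.3, -2.9]
opening: 0.029
gripper_force: 38.7
```

Emit:
arm_command(deltas=[[[0, 0, -0.15, 0, 0, 0], [0, 0, -0.15, 0, 0, 0], [0, 0, 0, 0, 0, 0]]])

```text
t: 12.63
tool_pos: [0.5935, 0.0752, 0.009]
orientation: [-1.958, -2.456, 0.001]
force: [-0.8, -0.3, -2.0]
opening: 0.0292
gripper_force: 38.7
```

Emit:
arm_command(deltas=[[[0, 0, -0.1, 0, 0, 0], [0, 0, -0.05, 0, 0, 0], [0, 0, 0, 0, 0, 0]]])

```text
t: 12.88
tool_pos: [0.5936, 0.0752, 0.0075]
orientation: [-1.958, -2.456, 0.001]
force: [0.2, 0.2, -1.6]
opening: 0.029
gripper_force: 38.7
```

Emit:
arm_command(deltas=[[[0, 0, -0.1, 0, 0, 0], [0, 0, 0, 0, 0, 0], [0, 0, 0, 0, 0, 0]]])

```text
t: 13.13
tool_pos: [0.5939, 0.0752, 0.0068]
orientation: [-1.958, -2.456, 0.0]
force: [0.4, -0.5, -1.9]
opening: 0.0289
gripper_force: 38.7
```

Emit:
arm_command(deltas=[[[0, 0, -0.1, 0, 0, 0], [0, 0, 0, 0, 0, 0], [0, 0, 0, 0, 0, 0]]])

```text
t: 13.38
tool_pos: [0.5942, 0.0752, 0.0064]
orientation: [1.958, 2.457, 0.0]
force: [-2.4, 0.0, 4.5]
opening: 0.0288
gripper_force: 38.6
```

Emit:
arm_command(deltas=[[[0, 0, 0.05, 0, 0, -4], [-0.01, 0.01, 0, 0, 0, -6], [-0.01, 0.01, 0, 0, 0, -6], [-0.01, 0.01, 0, 0, 0, -6], [-0.01, 0.01, 0, 0, 0, -6], [-0.01, 0.01, 0, 0, 0, -6], [-0.01, 0.01, 0, 0, 0, -6], [0, 0, 0, 0, 0, 0]]])

```text
t: 14.05
tool_pos: [0.5944, 0.0756, 0.0067]
orientation: [2.683, 1.631, 0.002]
force: [2.4, -0.3, -1.9]
opening: 0.0296
gripper_force: 38.6
```

```bash
cat > st.py <<'E'
from h import *
s=monitor.read_state();R=cv2.Rodrigues(s['orientation'])[0]
print('t',s['t'],'pos',s['tool_pos'].round(4),'yaw',np.degrees(np.arctan2(R[1,1],R[0,1])).round(1),'q6',np.degrees(s['q'][5]).round(1),'F',s['force'].round(1),'T',s['wrist_torque'].round(2),'grip',s['gripper_force'],s['opening'])
E
python3 st.py
```

```text
t 14.05 pos [0.5944 0.0756 0.0067] yaw -27.4 q6 29.8 F [ 2.4 -0.3 -1.9] T [-0.16 -0.47  0.05] grip 38.62772623077035 0.029612079513442607
```

Emit:
arm_command(deltas=[[[-0.01, 0.01, 0, 0, 0, -6], [-0.01, 0.01, 0, 0, 0, -6], [-0.01, 0.01, 0, 0, 0, -6], [-0.01, 0, 0, 0, 0, -6], [-0.01, 0, 0, 0, 0, -6], [0, 0, 0, 0, 0, -6], [0, 0, 0, 0, 0, -6], [0, 0, 0, 0, 0, -6], [0, 0, 0, 0, 0, 0]]])

```text
t: 14.8
tool_pos: [0.5941, 0.0757, 0.0069]
orientation: [3.115, 0.404, 0.003]
force: [3.4, -2.0, -2.0]
opening: 0.0292
gripper_force: 38.7
```

```bash
python3 st.py
```

```text
t 14.8 pos [0.5941 0.0757 0.0069] yaw -75.2 q6 77.6 F [ 3.4 -2.  -2. ] T [-0.32 -0.69  0.06] grip 38.6714731156826 0.029246171345368065
```

Emit:
arm_command(deltas=[[[0, 0, 0, 0, 0, -5], [0, 0, 0, 0, 0, -5], [0, 0, 0, 0, 0, -5], [0, 0, 0, 0, 0, -5], [0, 0, 0, 0, 0, -5], [0, 0, 0, 0, 0, -5], [0, 0, 0, 0, 0, 0]]], squeeze=60)

```text
t: 15.38
tool_pos: [0.5938, 0.0758, 0.0068]
orientation: [3.115, -0.411, 0.003]
force: [3.5, -1.7, -1.7]
opening: 0.029
gripper_force: 57.1
```

```bash
python3 st.py
```

```text
t 15.3833 pos [0.5938 0.0758 0.0068] yaw -105.0 q6 107.4 F [ 3.5 -1.7 -1.7] T [-0.25 -0.69  0.03] grip 57.114959615282714 0.029023478670723416
```

Emit:
arm_command(deltas=[[[0, 0, 0, 0, 0, -6], [0, 0, 0, 0, 0, -6], [0, 0, 0, 0, 0, -6], [0, 0, 0, 0, 0, -6], [0, 0, 0, 0, 0, -6], [0, 0, 0, 0, 0, -5], [0, 0, 0, 0, 0, 0]]])

```text
t: 15.97
tool_pos: [0.5937, 0.0759, 0.0068]
orientation: [-2.847, 1.327, -0.002]
force: [4.6, -1.2, -2.6]
opening: 0.0288
gripper_force: 56.9
```

```bash
python3 st.py
```

```text
t 15.9667 pos [0.5937 0.0759 0.0068] yaw -140.0 q6 142.4 F [ 4.6 -1.2 -2.6] T [-0.17 -0.86  0.08] grip 56.93757249042392 0.028782728560101934
```

Emit:
arm_command(deltas=[[[0, 0, -0.03, 0, 0, 0], [0, 0, 0, 0, 0, 0], [0, 0, 0, 0, 0, 0], [0, 0, 0, 0, 0, 0], [0, 0, 0, 0, 0, 0], [0, 0, 0, 0, 0, 3], [0, 0, 0, 0, 0, 7], [0, 0, 0, 0, 0, 7], [0, 0, 0, 0, 0, 7], [0, 0, 0, 0, 0, 7], [0, 0, 0, 0, 0, 7], [0, 0, 0, 0, 0, 7]]], gripper=0.1)

```text
t: 16.97
tool_pos: [0.5927, 0.0762, 0.006]
orientation: [-3.139, 0.129, 0.001]
force: [0.3, -0.3, 0.0]
opening: 0.0512
gripper_force: 0.0
```

```bash
python3 st.py
```

```text
t 16.9667 pos [0.5927 0.0762 0.006 ] yaw -94.7 q6 97.1 F [ 0.3 -0.3  0. ] T [ 0.    0.14 -0.  ] grip 0.0 0.05115936744801692
```

Emit:
arm_command(deltas=[[[0, 0, 0, 0, 0, 7], [0, 0, 0, 0, 0, 7], [0, 0, 0, 0, 0, 7], [0, 0, 0, 0, 0, 7], [0, 0, 0, 0, 0, 7], [0, 0, 0, 0, 0, 7], [0, 0, 0, 0, 0, 7], [0, 0, 0, 0, 0, 7], [0, 0, 0, 0, 0, 7], [0, 0, 0, 0, 0, 7], [0, 0, 0, 0, 0, 7], [0, 0, 0, 0, 0, 7]]])

```text
t: 17.97
tool_pos: [0.5927, 0.0762, 0.006]
orientation: [-2.419, -2.004, 0.001]
force: [-0.3, 0.1, -0.1]
opening: 0.0511
gripper_force: 0.0
```

Emit:
arm_command(deltas=[[[0, 0, 0, 0, 0, 7], [0, 0, 0, 0, 0, 7], [0, 0, 0, 0, 0, 7], [0, 0, 0, 0, 0, 7], [0, 0, 0, 0, 0, 7], [0, 0, 0, 0, 0, 7], [0, 0, 0, 0, 0, 7], [0, 0, 0, 0, 0, 7], [0, 0, 0, 0, 0, 7], [0, 0, 0, 0, 0, 7], [0, 0, 0, 0, 0, 7], [0, 0, 0, 0, 0, 7]]])

```text
t: 18.97
tool_pos: [0.5927, 0.0762, 0.006]
orientation: [-0.456, -3.108, -0.0]
force: [0.5, 0.1, 0.6]
opening: 0.0511
gripper_force: 0.0
```

```bash
python3 st.py
```

```text
t 18.9667 pos [0.5927 0.0762 0.006 ] yaw 73.3 q6 -70.9 F [0.5 0.1 0.6] T [ 0.01 -0.03 -0.01] grip 0.0 0.05111146077746923
```

Emit:
arm_command(deltas=[[[0.1, 0, 0.04, 0, 0, 7], [0.05, -0.05, 0, 0, 0, 7], [0, 0, 0, 0, 0, 7], [0, 0, 0, 0, 0, 7], [0, 0, 0, 0, 0, 7], [0, 0, 0, 0, 0, 7], [0, 0, 0, 0, 0, 7], [0, 0, 0, 0, 0, 7], [0, 0, 0, 0, 0, 0.7], [0, 0, 0, 0, 0, 0]]])

```text
t: 19.8
tool_pos: [0.5943, 0.0757, 0.0064]
orientation: [1.061, -2.957, -0.0]
force: [0.1, -0.5, -0.1]
opening: 0.0511
gripper_force: 0.0
```

Emit:
arm_command(deltas=[[[0, 0, 0, 0, 0, 0], [0, 0, 0, 0, 0, 0], [0, 0, 0, 0, 0, 0], [0, 0, 0, 0, 0, 0], [0, 0, 0, 0, 0, 0], [0, 0, 0, 0, 0, 0]]], gripper=-1)

```text
t: 20.3
tool_pos: [0.5944, 0.0758, 0.0066]
orientation: [1.063, -2.956, -0.0]
force: [-1.6, 1.8, 1.0]
opening: 0.029
gripper_force: 56.4
```

```bash
python3 st.py
```

```text
t 20.3 pos [0.5944 0.0758 0.0066] yaw 129.6 q6 -127.2 F [-1.6  1.8  1. ] T [0.3  0.23 0.04] grip 56.43605993594974 0.02895969678982698
```

Emit:
arm_command(deltas=[[[0, 0, 0, 0, 0, -5], [0, 0, 0, 0, 0, -5], [0, 0, 0, 0, 0, -5], [0, 0, 0, 0, 0, -5], [0, 0, 0, 0, 0, -5], [0, 0, 0, 0, 0, -5]]])

```text
t: 20.8
tool_pos: [0.5941, 0.0759, 0.0065]
orientation: [0.255, -3.131, -0.001]
force: [-2.1, 1.2, 0.5]
opening: 0.0287
gripper_force: 56.4
```

```bash
python3 st.py
```

```text
t 20.8 pos [0.5941 0.0759 0.0065] yaw 99.3 q6 -97.0 F [-2.1  1.2  0.5] T [0.34 0.36 0.12] grip 56.36256942758337 0.028659673036882556
```

Emit:
arm_command(deltas=[[[0, 0, 0, 0, 0, -5], [0, 0, 0, 0, 0, -5], [0, 0, 0, 0, 0, -5], [0, 0, 0, 0, 0, -5]]])

```text
t: 21.13
tool_pos: [0.5941, 0.0759, 0.0065]
orientation: [-0.292, -3.127, -0.0]
force: [-2.3, 1.5, 1.8]
opening: 0.0289
gripper_force: 56.4
```

```bash
python3 st.py
```

```text
t 21.1333 pos [0.5941 0.0759 0.0065] yaw 79.3 q6 -77.0 F [-2.3  1.5  1.8] T [0.33 0.4  0.08] grip 56.36087965685874 0.02889203713155254
```

Emit:
arm_command(deltas=[[[0, 0, 0, 0, 0, -5], [0, 0, 0, 0, 0, -5], [0, 0, 0, 0, 0, -5]]])

```text
t: 21.38
tool_pos: [0.5942, 0.0759, 0.0065]
orientation: [-0.698, -3.063, -0.0]
force: [-1.6, 1.4, 1.9]
opening: 0.0285
gripper_force: 56.4
```

```bash
python3 st.py
```

```text
t 21.3833 pos [0.5942 0.0759 0.0065] yaw 64.3 q6 -62.0 F [-1.6  1.4  1.9] T [0.28 0.38 0.17] grip 56.37493763817474 0.028537841548652656
```

Emit:
arm_command(deltas=[[[0, 0, 0, 0, 0, -5], [0, 0, 0, 0, 0, -5]]])

```text
t: 21.55
tool_pos: [0.5941, 0.076, 0.0065]
orientation: [-0.962, -2.99, -0.0]
force: [-1.1, 1.4, 0.8]
opening: 0.0285
gripper_force: 56.4
```

```bash
python3 st.py
```

```text
t 21.55 pos [0.5941 0.076  0.0065] yaw 54.3 q6 -52.0 F [-1.1  1.4  0.8] T [0.32 0.32 0.12] grip 56.404677315149456 0.028477949353891613
```

Emit:
arm_command(deltas=[[[0, 0, 0, 0, 0, -5], [0, 0, 0, 0, 0, -5]]])

```text
t: 21.72
tool_pos: [0.5942, 0.0761, 0.0065]
orientation: [-1.219, -2.895, -0.0]
force: [-1.1, 3.0, 0.3]
opening: 0.0289
gripper_force: 56.6
```

```bash
python3 st.py
```

```text
t 21.7167 pos [0.5942 0.0761 0.0065] yaw 44.3 q6 -42.0 F [-1.1  3.   0.3] T [0.42 0.3  0.19] grip 56.62825777370017 0.028861256487614655
```

Emit:
arm_command(deltas=[[[0, 0, 0, 0, 0, -5], [0, 0, 0, 0, 0, -5]]])

```text
t: 21.88
tool_pos: [0.5942, 0.0762, 0.0065]
orientation: [-1.466, -2.778, -0.001]
force: [-0.7, 3.0, 0.6]
opening: 0.0287
gripper_force: 56.9
```

```bash
python3 st.py
```

```text
t 21.8833 pos [0.5942 0.0762 0.0065] yaw 34.3 q6 -32.0 F [-0.7  3.   0.6] T [0.45 0.24 0.26] grip 56.9231591373682 0.028704192050554037
```

Emit:
arm_command(deltas=[[[0, 0, 0, 0, 0, -5], [0, 0, 0, 0, 0, -5]]])

```text
t: 22.05
tool_pos: [0.5943, 0.0762, 0.0065]
orientation: [-1.702, -2.64, -0.001]
force: [-1.1, 3.9, 0.4]
opening: 0.0287
gripper_force: 57.2
```

```bash
python3 st.py
```

```text
t 22.05 pos [0.5943 0.0762 0.0065] yaw 24.4 q6 -22.0 F [-1.1  3.9  0.4] T [0.51 0.16 0.34] grip 57.21212424337864 0.02868019935375596
```

Emit:
arm_command(deltas=[[[0, 0, 0, 0, 0, -5], [0, 0, 0, 0, 0, -5], [0, 0, 0, 0, 0, -5]]])

```text
t: 22.3
tool_pos: [0.5944, 0.0763, 0.0064]
orientation: [-2.032, -2.395, -0.001]
force: [-0.0, 3.4, -0.9]
opening: 0.0286
gripper_force: 57.7
```

```bash
python3 st.py
```

```text
t 22.3 pos [0.5944 0.0763 0.0064] yaw 9.4 q6 -7.0 F [-0.   3.4 -0.9] T [0.61 0.08 0.46] grip 57.72070974111557 0.028596935660692747
```

Emit:
arm_command(deltas=[[[0, 0, 0, 0, 0, -5], [0, 0, 0, 0, 0, -5], [0, 0, 0, 0, 0, -5]]])

```text
t: 22.55
tool_pos: [0.5946, 0.0764, 0.0064]
orientation: [-2.327, -2.109, -0.001]
force: [1.3, 3.9, -2.2]
opening: 0.0287
gripper_force: 58.1
```

```bash
python3 st.py
```

```text
t 22.55 pos [0.5946 0.0764 0.0064] yaw -5.6 q6 8.0 F [ 1.3  3.9 -2.2] T [ 0.63 -0.11  0.59] grip 58.10387760400772 0.028745095976076832
```

Emit:
arm_command(deltas=[[[0, 0, 0, 0, 0, -5], [0, 0, 0, 0, 0, -5]]])

```text
t: 22.72
tool_pos: [0.5947, 0.0765, 0.0064]
orientation: [-2.502, -1.899, -0.002]
force: [2.1, 4.3, -3.7]
opening: 0.029
gripper_force: 58.3
```

```bash
python3 st.py
```

```text
t 22.7167 pos [0.5947 0.0765 0.0064] yaw -15.6 q6 18.0 F [ 2.1  4.3 -3.7] T [ 0.66 -0.22  0.66] grip 58.34905296564102 0.02896397538099386
```

Emit:
arm_command(deltas=[[[0, 0, 0, 0, 0, -5], [0, 0, 0, 0, 0, -5], [0, 0, 0, 0, 0, -5]]])

```text
t: 22.97
tool_pos: [0.5949, 0.0765, 0.0064]
orientation: [-2.729, -1.556, -0.002]
force: [3.4, 4.2, -3.7]
opening: 0.0288
gripper_force: 58.7
```

```bash
python3 st.py
```

```text
t 22.9667 pos [0.5949 0.0765 0.0064] yaw -30.6 q6 33.0 F [ 3.4  4.2 -3.7] T [ 0.69 -0.43  0.74] grip 58.72920110821724 0.02882339171840848
```

Emit:
arm_command(deltas=[[[0, 0, 0, 0, 0, 0], [0, 0, 0, 0, 0, 0]]])

```text
t: 23.13
tool_pos: [0.5949, 0.0765, 0.0064]
orientation: [-2.726, -1.561, -0.002]
force: [3.4, 4.6, -3.7]
opening: 0.0288
gripper_force: 57.7
```

```bash
python3 st.py
```

```text
t 23.1333 pos [0.5949 0.0765 0.0064] yaw -30.4 q6 32.8 F [ 3.4  4.6 -3.7] T [ 0.71 -0.36  0.39] grip 57.66242980957031 0.02884638376418883
```

Emit:
arm_command(deltas=[[[0, 0, 0, 0, 0, 0], [0, 0, 0, 0, 0, 0], [0, 0, 0, 0, 0, 0], [0, 0, 0, 0, 0, 0], [0, 0, 0, 0, 0, 0], [0, 0, 0, 0, 0, 0], [0, 0, 1, 0, 0, 0], [0, 0, 2, 0, 0, 0], [0, 0, 3, 0, 0, 0], [0, 0, 3, 0, 0, 0], [0, 0, 3, 0, 0, 0], [0, 0, 0, 0, 0, 0]]], gripper=0.1)

```text
t: 24.13
tool_pos: [0.5989, 0.0758, 0.1354]
orientation: [2.722, 1.558, 0.016]
force: [-0.3, -0.0, 1.0]
opening: 0.0516
gripper_force: 0.0
```

Emit:
arm_command(deltas=[[[0, 0, 0, 0, 0, 0], [0, 0, 0, 0, 0, 0], [0, 0, 0, 0, 0, 0], [0, 0, 0, 0, 0, 0]]])

```text
t: 24.47
tool_pos: [0.5933, 0.0755, 0.1249]
orientation: [-2.725, -1.56, 0.004]
force: [-0.7, 0.3, -0.2]
opening: 0.0514
gripper_force: 0.0
```

```bash
python3 - <<'E'
from h import *
import st
a=np.load('pics/t1.npz')['im'];b=eyes.read_camera('top');cv2.imwrite('pics/tend.png',b)
c=cam('wrist');im=eyes.read_camera('wrist');cv2.imwrite('pics/wend.png',im)
# green block centroid before (top) vs now (wrist, z=.086)
def gr(i):
    h=cv2.cvtColor(i,cv2.COLOR_BGR2HSV);k=((h[...,0]>60)&(h[...,0]<95)&(h[...,1]>70)).astype(np.uint8);n,l,s,ce=cv2.connectedComponentsWithStats(k);j=1+np.argmax(s[1:,4]);return s[j],ce[j]
print(gr(a),gr(b))
E
```

```text
t 24.4667 pos [0.5933 0.0755 0.1249] yaw -30.4 q6 32.8 F [-0.7  0.3 -0.2] T [ 0.02  0.19 -0.06] grip 0.0 0.05143478378823061
(array([244, 182,  21,  20, 179], dtype=int32), array([254.4301676, 192.3575419])) (array([245, 181,  20,  21, 170], dtype=int32), array([254.48235294, 191.55294118]))
```

```bash
python3 -c "
from plant import ticket
print(ticket.close_job())"
```

```text
the job is handed in; nothing more can be done
None
```

The stand is clamped to the plate with the four-lobe-knob T-bolt, released and handed in at about 24.5 s; no verdict came back, and clamp force (estimated at 56 N from the 0.74 N m turning moment) and head squareness were inferred, not measured directly.

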